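Fish the dropped screwdriver out of the gear housing

TASK

A screwdriver has been dropped inside the gear housing. Undo the round bayonet cap on top (turn its bar grip anticlockwise, seen from above, until the ears are out from under the clips), lift it off and set it down right way up, flat on the clear bench to the right of the housing, without dropping it; then take the screwdriver, which is longer than the hole, slide it along and tilt it so that it comes out slantwise through the hole, and finish still holding it in the gripper, motionless, with all of it at least 5 cm above the top of the housing. Leave the padlock on the housing and the tools and cans around it where they are.

Things in the scene. Friction and masses are not known exactly. Their poses are not given: they have to be found in the camera images.
- housing: Low grey metal gear housing fixed to the bench, 168 (x) x 376 (y) x 48 (z) mm. Origin at the centre of its underside, on the bench; +y along its length, roughly to the robot's left; z up. Top plate 5 mm thick, its top 48 mm above the bench; inner floor 4 mm above the bench; inside 360 mm long, 152 mm wide.
- hole (a point): Centre of the round hole in the housing's top plate, 136 mm across, on the plate's upper face right above the housing's origin. Closed by the cap at the start.
- clip (a point): One of two steel clips on the top plate, at +y and -y of the hole (this: +y); they stand 75 to 93 mm from its centre, tops 59 mm above the bench. Each reaches over an ear of the cap, ends 22 mm to the anticlockwise side of the housing's y axis and has a stop on its clockwise side.
- cap: Round metal bayonet cap, 0.25 kg. Origin at the centre of the underside of its spigot, 42 mm above the bench when closed; z up, y along bar grip and ears. Spigot 126 mm across, 6 mm deep, sits in the hole; disc 150 mm across, 5 mm thick, lies on the plate; ears at +y and -y, 22 mm wide, reach 86 mm from the centre. Stands stably on the bench on its spigot.
- bar_grip (a point): Middle of the cap's bar grip: 64 mm long (y), 16 mm thick (x), from 11 to 40 mm above the cap's origin. Closed, its y is within 0.1 rad of the housing's y and the cap can rise only 2 mm. Only friction resists turning anticlockwise; the ears are free beyond about 0.43 rad anticlockwise of the housing's y; 0.75 rad is comfortable.
- screwdriver: Screwdriver 214 mm long, 90 g, lying on the housing's inner floor, handle towards the housing's +y. Origin at mid-length on its underside; y along it towards the handle, z up; centre line 12 mm above the origin. Handle y = 35 to 107 mm, 28 mm wide (x), 24 mm high; collar 23 mm thick to y = 8; 6.5 mm shaft and 8 mm wide blade to y = -107.
- handle_grip (a point): Point on the screwdriver's centre line within the handle (y = 50 mm); it lies under the hole at the start, so the handle can be gripped here from above.
- blade_end (a point): The blade's end, on the screwdriver's centre line (y = -107 mm). At the start it lies under the plate, beyond the edge of the hole, with 45 mm or more free ahead of it before the housing's end wall.
- handle_end (a point): The handle's end, on the screwdriver's centre line (y = +107 mm). At the start it is under the plate, 17 to 32 mm beyond the edge of the hole.
- padlock: Brass padlock, 69 x 42 x 21 mm, lying on the housing's top plate near its -y end, 145 mm from the centre of the hole; origin at the centre of its underside. To be left alone.
- spanner: Combination spanner, 220 mm long (y), on the bench right of the clear place; origin at the centre of its underside. To be left alone. Between it and the housing the bench is clear: a cap with its centre at world x = 0.48, y = -0.33 touches nothing.
- tape_measure: Tape measure, 41 x 89 x 65 mm, standing on the bench at the far right; origin at the centre of its underside. To be left alone.
- pliers: Pliers, 57 x 183 x 14 mm, on the bench left of the housing; origin at the centre of their underside. To be left alone.
- spray_can: Spray can, 67 mm across, 225 mm tall, on the bench behind and right of the housing; origin at the centre of its underside. To be left alone.

How it is judged:
By the outcome, as a careful person would: the job done as asked, in the order asked, and still so for the second after the job is handed in, while the arm keeps its last pose, push and grip.
It also fails if it takes over 58 s, if anything falls off the work surface, if the arm or the gripper's body presses on something with over 40 N, if the wrist force passes 120 N, or if a joint passes its speed limit or range.

ROBOT

A 6-joint arm with a two-finger parallel gripper is mounted at the origin on a cart in front of the work surface, level with it; the furniture and walls round the work are solid. World frame = base frame: x ahead of the robot, y to its left, z up, the work surface at z = 0. Lengths are in m, angles in rad, forces in N, time in s.
With the tool pointing down it reaches from about 0.325 to 0.85 m from the base axis. Payload 4.4 kg.
Tool frame: the origin (TCP) lies on the front face of the gripper's body, between the roots of the fingers; the fingertips stand nose_length ahead of it and the grasp point (between the pads) lies 78 mm ahead of it (nose_length is the distance from the TCP to the fingertips, in m); z points along the fingers, y is the line along which they close (so a half turn about z gives the same grasp; the last joint's range is limited). The gripper opens to 94 mm and grips with 3 to 60 N. Pads are 16 mm wide; open, the fingers measure 119 mm over their backs; the gripper's body (75 mm by 177 mm) begins 78 mm behind the grasp point.
Start: joints at [1.032, 0.207, 1.542, -0, 1.393, -0.15], TCP at [0.217, 0.532, 0.303] pointing down, gripper open.
Joint ranges: [-2.73, 2.73], [-0.86, 2.22], [0.23, 2.46], [-1.11, 4.25], [0.08, 2.63], [-2.82, 2.82]. Speed limits (rad/s): [2.79, 2.79, 3.14, 3.14, 3.14, 3.14].

INTERFACE

Orientations are given as a 3x3 rotation matrix whose columns are the frame's x, y, z axes.
In Python, from workcell import * gives the robot as it stands.
- The arm moves only by the tool step_arm, never from a script. Its argument "deltas" is a list of rows, each a list of 2 entries, a list of its own where there are three numbers: the shift along the tool's x, y, z scaled (see below), then the turn, a rotation vector about the tool's x, y, z scaled (see below). A call has 1 to 5 rows; each row is the pose to reach, as a shift and turn from the pose commanded when the call began, along the tool's axes at that moment, turning the shorter way round; what a row does not reach only later rows make up. The controller multiplies each number of a shift by 0.15 m and each number of a turn by pi rad. A row lasts 1/12 s, in which the tool goes at most 41.7 mm and 7.16 degrees, less where a joint would pass 70% of its speed; a pose out of reach is approached as far as the arm can. A call with a number of a shift or a turn outside -1 to 1 is refused whole. A call with a gripper value outside its range is refused whole. "claw" is the gripper's target within -1 to 1 (fully open at 1, half-way at 0, shut at -1), set as the call begins (left out, the last holds). The fingers move at their own pace and stop on an object; the grip force is fixed at half the most. Time passes only in rows, so rows that repeat a pose let the fingers close. It gives the time, the measured TCP pose, the force, the opening and the grip force at its end, in the units of the state.
- get_obs(): the state, without advancing time (a new reading comes with each control period).
- grab_frame(name): name is "side" or "top"; returns the picture (420x560x3 uint8, red, green, blue); there is no depth.
- camera_params(name): a dict with "fx", "fy", "cx", "cy" (pixels), "R" (3x3) and "t" (3): a world point X has camera coordinates R X + t. Camera axes: x right, y down, z forward; pixel columns grow to the right and rows downward; lengths in m; the calibration is good to about 2 mm. A picture is of the moment at which its call begins. camera_params takes no time and is no camera call.
- finish_job(): hands the job in; it is judged then, once.
The state is a dict: "time": time; "joint_pos": joint angles; "joint_vel": joint speeds; "tau": joint torques, N m; "eef_pos": TCP position; "tcp_rot": TCP orientation; "force": force on the tool from outside, world axes, zero at the start; "ft_torque": the same for the moment, N m; "finger_gap": finger opening in m; "gripper_force": force on a finger pad.
Only numpy, scipy, OpenCV 4.12 (cv2) and the standard library are available. Lean on these libraries where they do the work, as an engineer would, in place of code of your own. Each camera call takes 0.05 s, during which the arm holds its last target. There are 200 camera calls.

## Working session

There is one attempt and no reset: what is moved stays moved. The work goes in short steps, Python scripts to look and compute and a tool call to move; the robot and the scene stay as the last step left them, time stands still between calls to the robot, and variables do not carry over. Pictures are saved under pics/ and viewed, at most 10 in all, crops included, and the job is handed in when it is done.

Besides the shell and the picture viewer there is one more tool, called after "Call:" as name(argument=value, ...), one argument or row to a line, values as JSON. step_arm: Moves the arm, as the interface text tells. Its arguments: {"type":"object","properties":{"deltas":{"type":"array","items":{"type":"array"}},"claw":{"type":"number"}},"required":["deltas"]}

```bash
ls; mkdir -p pics; python3 - <<'E'
from workcell import *
import cv2,numpy as np
o=get_obs();print({k:np.round(v,3).tolist() for k,v in o.items()})
for n in("side","top"):
    f=grab_frame(n);cv2.imwrite(f"pics/{n}0.png",f[:,:,::-1]);p=camera_params(n);print(n,{k:np.round(v,3).tolist() for k,v in p.items()})
try: print(nose_length)
except Exception as e: print(e)
E
```

```text
pics
{'time': 0.0, 'joint_pos': [1.033, 0.207, 1.543, -0.0, 1.393, -0.15], 'joint_vel': [-0.0, 0.0, -0.002, 0.0, -0.001, -0.001], 'tau': [0.001, -37.086, -28.142, 0.07, 0.036, -0.0], 'eef_pos': [0.217, 0.532, 0.302], 'tcp_rot': [[-0.926, 0.378, -0.001], [0.378, 0.926, -0.002], [0.0, -0.002, -1.0]], 'force': [0.924, -0.399, -0.051], 'ft_torque': [0.016, -0.036, 0.015], 'gripper_force': 0.0, 'finger_gap': 0.094}
side {'fx': 507.294, 'fy': 507.294, 'cx': 285.962, 'cy': 212.55, 'R': [[0.997, -0.07, 0.02], [-0.035, -0.701, -0.712], [0.063, 0.71, -0.702]], 't': [-0.524, 0.083, 2.027]}
top {'fx': 436.116, 'fy': 436.116, 'cx': 282.107, 'cy': 215.817, 'R': [[-0.499, -0.866, -0.009], [-0.815, 0.473, -0.333], [0.293, -0.159, -0.943]], 't': [0.242, 0.462, 1.641]}
0.0972
```

View pics/side0.png

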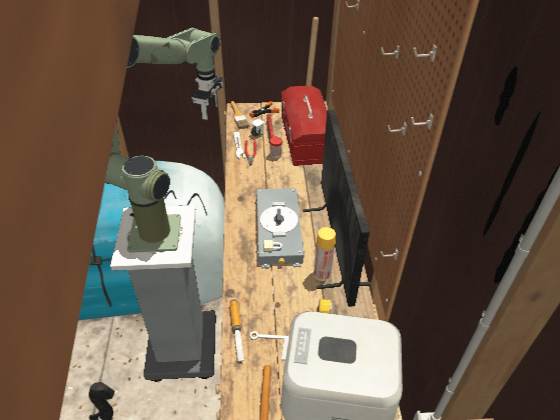

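View pics/top0.png

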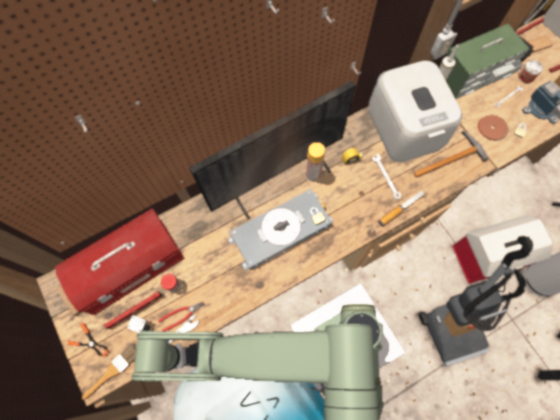

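The side view shows the housing round (280,226) with the white cap, and the padlock at (272,245). The top view has the cap at (281,226) and the padlock at (317,214). Next I'll measure the disc centre and housing yaw.

```bash
cat > h.py <<'E'
from workcell import *
import cv2,numpy as np
def ray(n,px,z):
    p=camera_params(n);R=np.array(p["R"]);t=np.array(p["t"])
    d=R.T@np.array([(px[0]-p["cx"])/p["fx"],(px[1]-p["cy"])/p["fy"],1]);c=-R.T@t
    return c+d*(z-c[2])/d[2]
def proj(n,X):
    p=camera_params(n);c=np.array(p["R"])@X+np.array(p["t"]);return np.array([p["fx"]*c[0]/c[2]+p["cx"],p["fy"]*c[1]/c[2]+p["cy"]])
def rect(n,img,c,yaw,z,half=0.22,s=1400):
    "metric view of plane z round c, rows -x', cols y' (y' to the left)"
    u=np.array([-np.sin(yaw),np.cos(yaw)]);v=np.array([np.cos(yaw),np.sin(yaw)])
    q=[np.r_[np.array(c)+v*a+u*b,z] for a,b in((half,half),(half,-half),(-half,-half),(-half,half))]
    m=cv2.getPerspectiveTransform(np.float32([proj(n,x) for x in q]),np.float32([[0,0],[1,0],[1,1],[0,1]])*int(2*half*s))
    return cv2.warpPerspective(img,m,(int(2*half*s),)*2,flags=cv2.INTER_CUBIC)
E
python3 - <<'E'
from h import *
ims=[]
for n,c0 in(("side",(280,225)),("top",(281,226))):
    f=cv2.imread(f"pics/{n}0.png");hsv=cv2.cvtColor(f,cv2.COLOR_BGR2HSV)
    m=((hsv[:,:,2]>185)&(hsv[:,:,1]<50)).astype(np.uint8)
    y,x=np.mgrid[:420,:560];m[(x-c0[0])**2+(y-c0[1])**2>26**2]=0
    cs,_=cv2.findContours(m,0,1);c=cv2.convexHull(max(cs,key=cv2.contourArea))
    pts=np.array([ray(n,q,0.053)[:2] for q in c[:,0]],np.float32)
    print(n,cv2.minEnclosingCircle(pts), pts.min(0),pts.max(0))
    cr=f[165:285,220:350];ims.append(cv2.resize(cr,None,fx=3,fy=3,interpolation=cv2.INTER_CUBIC))
cv2.imwrite("pics/crop0.png",np.hstack(ims))
E
```

```text
side ((0.49066561460494995, -0.025885526090860367), 0.14055192470550537) [ 0.41387466 -0.16633745] [0.5797749  0.11407086]
top ((0.49568191170692444, -0.0028512664139270782), 0.10835482180118561) [ 0.41360074 -0.10652257] [0.57726866 0.10195412]
```

View pics/crop0.png

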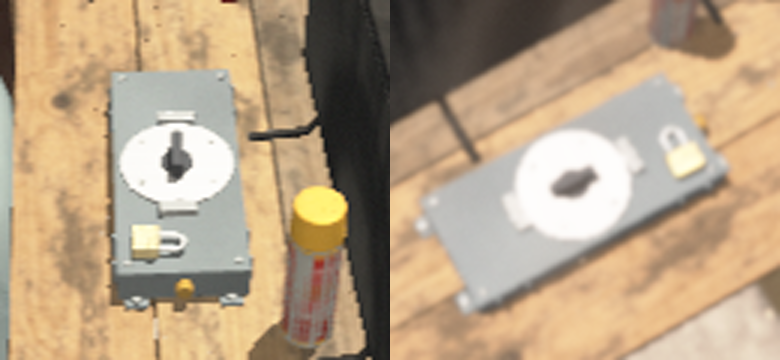

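The crops show the white disc with the dark bar grip, two clips, the housing corners, and the padlock on the right (-y end). I'll cast the picked points.

```bash
python3 - <<'E'
from h import *
P=lambda n,q,z:ray(n,(220+(q[0]+.5)/3-.5,165+(q[1]+.5)/3-.5),z)[:2]
for n,k in(("side",[(111,73),(229,70),(251,263),(113,268)]),("top",[(40,200),(270,78),(338,170),(75,295)])):
    w=np.array([P(n,q,.048) for q in k]);print(n,w.round(3).tolist(),w.mean(0).round(4))
    r=cv2.minAreaRect(w.astype(np.float32)*1000);print(r)
for n,c0 in(("side",(279,220)),("top",(281,226))):
    f=cv2.imread(f"pics/{n}0.png");hsv=cv2.cvtColor(f,cv2.COLOR_BGR2HSV)
    m=((hsv[:,:,2]>205)&(hsv[:,:,1]<40)).astype(np.uint8)
    y,x=np.mgrid[:420,:560];m[(x-c0[0])**2+(y-c0[1])**2>23**2]=0
    m=cv2.morphologyEx(m,cv2.MORPH_OPEN,np.ones((5,5),np.uint8))
    cs,_=cv2.findContours(m,0,1);c=cv2.convexHull(max(cs,key=cv2.contourArea))
    pts=np.array([ray(n,q,0.053)[:2] for q in c[:,0]],np.float32)*1000
    print(n,cv2.fitEllipse(pts))
print("clips side",P("side",(178,117),.059),P("side",(179,207),.059),"top",P("top",(126,210),.059),P("top",(240,155),.059))
print("grip top: side",P("side",(177,134),.082),P("side",(177,177),.082),"top",P("top",(165,190),.082),P("top",(207,172),.082))
E
```

```text
side [[0.413, 0.191], [0.581, 0.189], [0.578, -0.173], [0.405, -0.172]] [0.4945 0.0087]
((493.2231750488281, 8.672027587890625), (363.35101318359375, 172.69830322265625), 89.55064392089844)
top [[0.572, 0.174], [0.569, -0.18], [0.41, -0.19], [0.435, 0.195]] [ 4.965e-01 -1.000e-04]
((501.4512939453125, -2.5729522705078125), (385.6107482910156, 158.29739379882812), 86.16018676757812)
side ((495.2481384277344, 1.8499016761779785), (150.15773010253906, 163.633056640625), 175.3533935546875)
top ((496.2841491699219, -1.5326827764511108), (156.42379760742188, 180.6942596435547), 6.487972736358643)
clips side [0.50193366 0.08456931] [ 0.49313477 -0.08310064] top [0.49947741 0.08338564] [ 0.49022533 -0.08516563]
grip top: side [0.49696354 0.02784297] [ 0.49222295 -0.05157386] top [0.49103291 0.02861463] [ 0.48497638 -0.03110735]
```

```bash
cat >> h.py <<'E'
from scipy.spatial.transform import Rotation as Ro
def down(deg,tilt=None):
    a=np.radians(deg);y=np.array([np.cos(a),np.sin(a),0]);z=np.array([0,0,-1.]);return np.c_[np.cross(y,z),y,z]
def plan(wps,p=None,R=None):
    o=get_obs();p=np.array(o["eef_pos"]) if p is None else p;R=np.array(o["tcp_rot"]) if R is None else R
    for q,S in wps:
        d=np.round(R.T@(np.array(q)-p)/.15,3);w=np.round(Ro.from_matrix(R.T@S).as_rotvec()/np.pi,4)
        print([d.tolist(),w.tolist()],"deg %.0f"%np.degrees(np.linalg.norm(w)*np.pi),"mm %.0f"%(np.linalg.norm(d)*150))
        p=p+R@d*.15;R=R@Ro.from_rotvec(w*np.pi).as_matrix()
E
python3 - <<'E'
from h import *
print(ray("side",(323,279),0),ray("top",(317,150),.225),ray("side",(327,234),.225))
p0=np.array(get_obs()["eef_pos"]);p1=np.array([.496,0,.26])
plan([(p0+(p1-p0)*k/4,down(67.8-71.8*k/4)) for k in(1,2,3,4)]+[((.496,0,.156),down(-4))])
E
```

```text
[ 0.6447093  -0.26560542  0.        ] [ 0.63880044 -0.2442269   0.225     ] [ 0.64464425 -0.24768839  0.225     ]
[[-0.765, -0.645, 0.07], [-0.0007, 0.0, 0.0996]] deg 18 mm 150
[[-0.927, -0.378, 0.07], [0.0, -0.0, 0.0997]] deg 18 mm 151
[[-0.998, -0.074, 0.069], [0.0, -0.0, 0.0998]] deg 18 mm 150
[[-0.972, 0.238, 0.069], [0.0, -0.0, 0.0997]] deg 18 mm 150
[[-0.0, -0.0, 0.694], [0.0, -0.0, -0.0]] deg 0 mm 104
```

Call:
step_arm(
  deltas=[
    [[-0.765,-0.645,0.07],[-0.0007,0,0.0996]],
    [[-0.765,-0.645,0.07],[-0.0007,0,0.0996]],
    [[-0.765,-0.645,0.07],[-0.0007,0,0.0996]],
    [[-0.765,-0.645,0.07],[-0.0007,0,0.0996]],
  ],
  claw=1,
)

```text
time: 0.43
eef_pos: [0.2875, 0.3964, 0.291]
tcp_rot: [[-0.762, 0.647, 0.0], [0.647, 0.762, -0.001], [-0.001, -0.0, -1.0]]
force: [0.6, 0.6, -0.1]
finger_gap: 0.0937
gripper_force: 0.0
```

Call:
step_arm(
  deltas=[
    [[-0.927,-0.378,0.07],[0,0,0.0997]],
    [[-0.927,-0.378,0.07],[0,0,0.0997]],
    [[-0.927,-0.378,0.07],[0,0,0.0997]],
    [[-0.927,-0.378,0.07],[0,0,0.0997]],
  ],
)

```text
time: 0.77
eef_pos: [0.3574, 0.2634, 0.2808]
tcp_rot: [[-0.525, 0.851, 0.001], [0.851, 0.525, 0.0], [-0.0, 0.001, -1.0]]
force: [-0.1, -0.2, -0.3]
finger_gap: 0.0938
gripper_force: 0.0
```

Call:
step_arm(
  deltas=[
    [[-0.998,-0.074,0.069],[0,0,0.0998]],
    [[-0.998,-0.074,0.069],[0,0,0.0998]],
    [[-0.998,-0.074,0.069],[0,0,0.0998]],
    [[-0.998,-0.074,0.069],[0,0,0.0998]],
  ],
)

```text
time: 1.1
eef_pos: [0.4274, 0.1303, 0.2705]
tcp_rot: [[-0.237, 0.972, 0.001], [0.972, 0.237, 0.001], [0.0, 0.001, -1.0]]
force: [0.3, -0.5, -0.7]
finger_gap: 0.094
gripper_force: 0.0
```

Call:
step_arm(
  deltas=[
    [[-0.972,0.238,0.069],[0,0,0.0997]],
    [[-0.972,0.238,0.069],[0,0,0.0997]],
    [[-0.972,0.238,0.069],[0,0,0.0997]],
    [[-0.972,0.238,0.069],[0,0,0.0997]],
    [[-0.972,0.238,0.069],[0,0,0.0997]],
  ],
)

```text
time: 1.52
eef_pos: [0.498, -0.0037, 0.2599]
tcp_rot: [[0.075, 0.997, 0.001], [0.997, -0.075, 0.0], [0.0, 0.001, -1.0]]
force: [0.5, -0.7, -0.6]
finger_gap: 0.094
gripper_force: 0.0
```

Call:
step_arm(
  deltas=[
    [[0.02,-0.013,0.25],[0,0,0]],
    [[0.02,-0.013,0.5],[0,0,0]],
    [[0.02,-0.013,0.64],[0,0,0]],
    [[0.02,-0.013,0.69],[0,0,0]],
    [[0.02,-0.013,0.69],[0,0,0]],
  ],
)

```text
time: 1.93
eef_pos: [0.4925, 0.0048, 0.1546]
tcp_rot: [[0.069, 0.998, -0.005], [0.998, -0.069, 0.003], [0.003, -0.005, -1.0]]
force: [0.0, 0.2, 0.1]
finger_gap: 0.0942
gripper_force: 0.0
```

Call:
step_arm(
  deltas=[
    [[0,0,0],[0,0,0]],
    [[0,0,0],[0,0,0]],
    [[0,0,0],[0,0,0]],
    [[0,0,0],[0,0,0]],
    [[0,0,0],[0,0,0]],
  ],
  claw=-1,
)

```text
time: 2.35
eef_pos: [0.4955, 0.0038, 0.1582]
tcp_rot: [[0.07, 0.998, 0.004], [0.998, -0.07, 0.001], [0.002, 0.003, -1.0]]
force: [-0.3, 0.9, 0.1]
finger_gap: 0.0644
gripper_force: 0.0
```

Call:
step_arm(
  deltas=[
    [[0,0,0],[0,0,0]],
    [[0,0,0],[0,0,0]],
    [[0,0,0],[0,0,0]],
    [[0,0,0],[0,0,0]],
    [[0,0,0],[0,0,0]],
  ],
)

```text
time: 2.77
eef_pos: [0.4947, 0.0039, 0.1569]
tcp_rot: [[0.07, 0.998, 0.001], [0.998, -0.07, 0.002], [0.002, 0.001, -1.0]]
force: [-0.9, 0.6, 0.5]
finger_gap: 0.0309
gripper_force: 0.0
```

Call:
step_arm(
  deltas=[
    [[0,0,0],[0,0,0]],
    [[0,0,0],[0,0,0]],
    [[0,0,0],[0,0,0]],
    [[0,0,0],[0,0,0]],
    [[0,0,0],[0,0,0]],
  ],
)

```text
time: 3.18
eef_pos: [0.4947, 0.0039, 0.1569]
tcp_rot: [[0.07, 0.998, 0.001], [0.998, -0.07, 0.002], [0.002, 0.001, -1.0]]
force: [0.6, -0.0, 0.3]
finger_gap: 0.0159
gripper_force: 30.0
```

Call:
step_arm(
  deltas=[
    [[0,0,0],[0,0,-0.02]],
    [[0,0,0],[0,0,-0.04]],
    [[0,0,0],[0,0,-0.06]],
    [[0,0,0],[0,0,-0.08]],
    [[0,0,0],[0,0,-0.1]],
  ],
)

```text
time: 3.6
eef_pos: [0.4946, 0.0039, 0.1569]
tcp_rot: [[-0.245, 0.97, 0.001], [0.97, 0.245, 0.002], [0.002, 0.001, -1.0]]
force: [0.6, -0.0, -0.6]
finger_gap: 0.0157
gripper_force: 30.0
```

Call:
step_arm(
  deltas=[
    [[0,0,0],[0,0,-0.03]],
    [[0,0,0],[0,0,-0.06]],
    [[0,0,0],[0,0,-0.09]],
    [[0,0,0],[0,0,-0.12]],
    [[0,0,0],[0,0,-0.15]],
  ],
)

```text
time: 4.02
eef_pos: [0.4945, 0.004, 0.1569]
tcp_rot: [[-0.659, 0.752, 0.0], [0.752, 0.659, 0.002], [0.001, 0.002, -1.0]]
force: [-0.1, 0.2, 0.9]
finger_gap: 0.0157
gripper_force: 30.0
```

Call:
step_arm(
  deltas=[
    [[0,0,0],[0,0,0]],
    [[0,0,-0.06],[0,0,0]],
    [[0,0,-0.13],[0,0,0]],
    [[0,0,-0.2],[0,0,0]],
    [[0,0,-0.2],[0,0,0]],
  ],
)

```text
time: 4.43
eef_pos: [0.4966, 0.0036, 0.19]
tcp_rot: [[-0.655, 0.755, 0.007], [0.755, 0.655, 0.001], [-0.004, 0.006, -1.0]]
force: [0.9, -0.7, -2.1]
finger_gap: 0.0159
gripper_force: 30.0
```

```bash
python3 - <<'E'
from h import *
ims=[]
for n in("side","top"):
    f=cv2.cvtColor(grab_frame(n),4);cv2.imwrite(f"pics/{n}1.png",f);ims.append(cv2.resize(f[165:285,220:350],None,fx=3,fy=3,interpolation=cv2.INTER_CUBIC))
cv2.imwrite("pics/crop1.png",np.hstack(ims))
E
```

```text
(no output)
```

View pics/crop1.png

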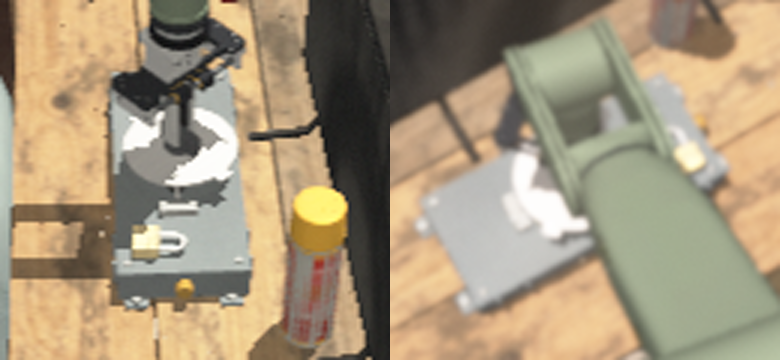

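The cap is free and hanging level in the gripper, clear of the clips. The padlock is untouched. Now I'll plan the traverse.

```bash
python3 - <<'E'
from h import *
plan([((.492,0,.29),down(49)),((.486,-.12,.29),down(40)),((.48,-.23,.28),down(30)),((.475,-.33,.27),down(20)),((.475,-.33,.15),down(20)),((.475,-.33,.1165),down(20))])
E
```

```text
[[-0.005, -0.031, -0.679], [0.0012, 0.0005, -0.0446]] deg 8 mm 102
[[-0.494, -0.63, 0.0], [0.0, 0.0, 0.05]] deg 9 mm 120
[[-0.537, -0.502, 0.067], [0.0, 0.0, 0.0555]] deg 10 mm 111
[[-0.56, -0.362, 0.067], [0.0, 0.0, 0.0556]] deg 10 mm 101
[[-0.0, -0.0, 0.8], [0.0, 0.0, -0.0]] deg 0 mm 120
[[-0.0, -0.0, 0.223], [0.0, 0.0, -0.0]] deg 0 mm 33
```

Call:
step_arm(
  deltas=[
    [[0,-0.03,-0.17],[0,0,0]],
    [[0,-0.03,-0.34],[0,0,0]],
    [[0,-0.03,-0.51],[0,0,0]],
    [[0,-0.03,-0.68],[0,0,-0.044]],
    [[0,-0.03,-0.68],[0,0,-0.044]],
  ],
)

```text
time: 4.95
eef_pos: [0.4939, 0.0002, 0.2943]
tcp_rot: [[-0.755, 0.655, 0.012], [0.655, 0.755, 0.0], [-0.009, 0.008, -1.0]]
force: [1.4, -0.1, -2.3]
finger_gap: 0.016
gripper_force: 30.0
```

Call:
step_arm(
  deltas=[
    [[-0.1,-0.13,0],[0,0,0.01]],
    [[-0.23,-0.29,0],[0,0,0.02]],
    [[-0.36,-0.46,0],[0,0,0.03]],
    [[-0.494,-0.63,0],[0,0,0.05]],
  ],
)

```text
time: 5.28
eef_pos: [0.4839, -0.1198, 0.2867]
tcp_rot: [[-0.639, 0.769, -0.001], [0.769, 0.639, 0.003], [0.003, 0.001, -1.0]]
force: [0.1, -0.5, -2.7]
finger_gap: 0.0157
gripper_force: 30.0
```

Call:
step_arm(
  deltas=[
    [[-0.13,-0.13,0.02],[0,0,0.014]],
    [[-0.26,-0.25,0.03],[0,0,0.028]],
    [[-0.4,-0.38,0.05],[0,0,0.042]],
    [[-0.537,-0.502,0.067],[0,0,0.0555]],
  ],
)

```text
time: 5.62
eef_pos: [0.4778, -0.2302, 0.276]
tcp_rot: [[-0.494, 0.869, -0.001], [0.869, 0.494, 0.004], [0.004, 0.001, -1.0]]
force: [0.0, -0.5, -3.6]
finger_gap: 0.0153
gripper_force: 30.0
```

Call:
step_arm(
  deltas=[
    [[-0.18,-0.12,0.02],[0,0,0.018]],
    [[-0.35,-0.23,0.04],[0,0,0.036]],
    [[-0.49,-0.32,0.067],[0,0,0.05]],
    [[-0.56,-0.362,0.067],[0,0,0.0556]],
    [[-0.56,-0.362,0.067],[0,0,0.0556]],
  ],
)

```text
time: 6.03
eef_pos: [0.4727, -0.3311, 0.266]
tcp_rot: [[-0.336, 0.942, -0.001], [0.942, 0.336, 0.003], [0.003, 0.0, -1.0]]
force: [0.7, 0.2, -2.7]
finger_gap: 0.0158
gripper_force: 30.0
```

Call:
step_arm(
  deltas=[
    [[0,0,0.2],[0,0,0]],
    [[0,0,0.4],[0,0,0]],
    [[0,0,0.6],[0,0,0]],
    [[0,0,0.75],[0,0,0]],
    [[0,0,0.8],[0,0,0]],
  ],
)

```text
time: 6.45
eef_pos: [0.4717, -0.3249, 0.1432]
tcp_rot: [[-0.341, 0.94, -0.006], [0.94, 0.342, 0.009], [0.011, -0.002, -1.0]]
force: [-1.7, 0.9, -3.5]
finger_gap: 0.0157
gripper_force: 30.0
```

Call:
step_arm(
  deltas=[
    [[0,0,0],[0,0,0]],
    [[0,0,0],[0,0,0]],
  ],
)

```text
time: 6.62
eef_pos: [0.4743, -0.3282, 0.1486]
tcp_rot: [[-0.341, 0.94, 0.001], [0.94, 0.341, 0.002], [0.002, 0.002, -1.0]]
force: [0.8, -0.3, -2.5]
finger_gap: 0.0157
gripper_force: 30.0
```

Call:
step_arm(
  deltas=[
    [[0,0,0.06],[0,0,0]],
    [[0,0,0.12],[0,0,0]],
    [[0,0,0.17],[0,0,0]],
    [[0,0,0.19],[0,0,0]],
    [[0,0,0.19],[0,0,0]],
  ],
)

```text
time: 7.03
eef_pos: [0.4733, -0.3284, 0.1185]
tcp_rot: [[-0.341, 0.94, -0.001], [0.94, 0.341, 0.003], [0.003, 0.001, -1.0]]
force: [1.0, 1.0, -3.0]
finger_gap: 0.0157
gripper_force: 30.0
```

Call:
step_arm(
  deltas=[
    [[0,0,0],[0,0,0]],
    [[0,0,0],[0,0,0]],
  ],
)

```text
time: 7.2
eef_pos: [0.4741, -0.3292, 0.1199]
tcp_rot: [[-0.341, 0.94, 0.002], [0.94, 0.341, 0.001], [0.001, 0.002, -1.0]]
force: [-0.2, 0.1, -2.7]
finger_gap: 0.016
gripper_force: 30.0
```

Go down in small steps until contact.

Call:
step_arm(
  deltas=[
    [[0,0,0.01],[0,0,0]],
    [[0,0,0.02],[0,0,0]],
    [[0,0,0.025],[0,0,0]],
    [[0,0,0.025],[0,0,0]],
  ],
)

```text
time: 7.53
eef_pos: [0.4743, -0.3294, 0.1168]
tcp_rot: [[-0.341, 0.94, 0.002], [0.94, 0.341, 0.001], [0.0, 0.002, -1.0]]
force: [-0.2, -1.0, 1.6]
finger_gap: 0.0159
gripper_force: 30.0
```

Call:
step_arm(
  deltas=[
    [[0,0,0.005],[0,0,0]],
    [[0,0,0.005],[0,0,0]],
  ],
)

```text
time: 7.7
eef_pos: [0.4744, -0.3297, 0.1161]
tcp_rot: [[-0.341, 0.94, 0.002], [0.94, 0.341, 0.0], [-0.001, 0.002, -1.0]]
force: [-0.0, -1.4, 2.2]
finger_gap: 0.0158
gripper_force: 30.0
```

Call:
step_arm(
  deltas=[
    [[0,0,0],[0,0,0]],
    [[0,0,0],[0,0,0]],
    [[0,0,0],[0,0,0]],
    [[0,0,0],[0,0,0]],
  ],
  claw=1,
)

```text
time: 8.03
eef_pos: [0.4738, -0.3286, 0.1149]
tcp_rot: [[-0.341, 0.94, 0.001], [0.94, 0.341, 0.002], [0.002, 0.002, -1.0]]
force: [-0.2, -0.3, 0.9]
finger_gap: 0.0391
gripper_force: 0.0
```

Call:
step_arm(
  deltas=[
    [[0,0,-0.1],[0,0,0]],
    [[0,0,-0.3],[0,0,0]],
    [[0,0,-0.55],[0,0,0]],
    [[0,0,-0.8],[0,0,0]],
    [[0,0,-1],[0,0,0]],
  ],
)

```text
time: 8.45
eef_pos: [0.474, -0.3293, 0.2678]
tcp_rot: [[-0.341, 0.94, 0.003], [0.94, 0.341, 0.001], [-0.0, 0.003, -1.0]]
force: [-0.0, -0.5, 0.6]
finger_gap: 0.0724
gripper_force: 0.0
```

```bash
python3 - <<'E'
from h import *
ims=[]
for n in("side","top"):
    f=cv2.cvtColor(grab_frame(n),4);cv2.imwrite(f"pics/{n}2.png",f)
    a,b=(190,215) if n=="side" else (140,220)
    ims.append(cv2.resize(f[a:a+140,b:b+130] if n=="side" else f[a:a+140,b:b+130],None,fx=3,fy=3,interpolation=cv2.INTER_CUBIC))
cv2.imwrite("pics/crop2.png",np.hstack(ims))
E
```

```text
(no output)
```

View pics/crop2.png

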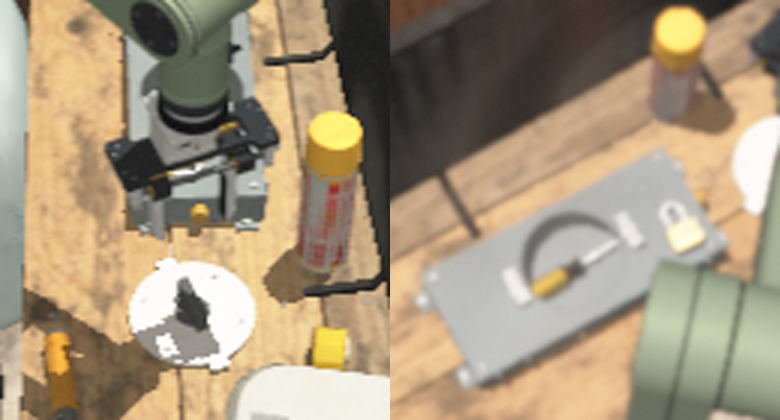

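The cap sits flat on the bench, clear of everything. In the top view the yellow handle runs from about crop (535,290) to (565,275) and the shaft to (620,243). I'll measure by yellow mask.

```bash
python3 - <<'E'
from h import *
P=lambda q,z=.016:ray("top",(220+(q[0]-390+.5)/3-.5,140+(q[1]+.5)/3-.5),z)[:2]
f=cv2.imread("pics/top2.png");hsv=cv2.cvtColor(f,cv2.COLOR_BGR2HSV)
m=((hsv[:,:,1]>110)&(hsv[:,:,0]<35)&(hsv[:,:,2]>100)).astype(np.uint8);k=np.zeros_like(m);k[222:245,262:290]=m[222:245,262:290]
y,x=np.nonzero(k);print(len(x),x.min(),x.max(),y.min(),y.max())
w=np.array([ray("top",(a,b),.020)[:2] for a,b in zip(x,y)]);print("handle centroid",w.mean(0),w.min(0),w.max(0))
for q in((566,275),(582,266),(619,244)):print(P(q))
a,b=w.mean(0),P((619,244));d=a-b;print("yaw",np.arctan2(-d[0],d[1]))
E
```

```text
56 268 278 230 238
handle centroid [0.49039369 0.03829982] [0.47948024 0.01469317] [0.50057701 0.06002148]
[0.49057406 0.01366231]
[ 0.49078813 -0.01141668]
[ 0.49275702 -0.07072324]
yaw 0.021673931809917342
```

```bash
python3 - <<'E'
from h import *
plan([((.479,-.21,.265),down(13)),((.484,-.09,.255),down(6)),((.4895,.03,.245),down(0)),((.4895,.03,.12),down(0)),((.4895,.03,.104),down(0))])
E
```

```text
[[0.755, 0.292, 0.043], [0.0027, 0.0032, 0.0385]] deg 7 mm 122
[[0.772, 0.213, 0.067], [-0.0, -0.0, 0.0389]] deg 7 mm 121
[[0.792, 0.12, 0.066], [-0.0, -0.0, 0.0333]] deg 6 mm 121
[[0.0, -0.0, 0.834], [-0.0, -0.0, 0.0]] deg 0 mm 125
[[0.0, -0.0, 0.106], [-0.0, -0.0, 0.0]] deg 0 mm 16
```

Call:
step_arm(
  deltas=[
    [[0.18,0.08,0.01],[0,0,0.01]],
    [[0.37,0.15,0.02],[0,0,0.02]],
    [[0.56,0.22,0.03],[0,0,0.03]],
    [[0.755,0.292,0.043],[0,0,0.0385]],
  ],
  claw=0.28,
)

```text
time: 8.88
eef_pos: [0.4756, -0.2064, 0.2576]
tcp_rot: [[-0.222, 0.975, -0.001], [0.975, 0.222, 0.003], [0.003, 0.0, -1.0]]
force: [1.0, 1.2, 0.6]
finger_gap: 0.0614
gripper_force: 0.0
```

Call:
step_arm(
  deltas=[
    [[0.2,0.05,0.02],[0,0,0.01]],
    [[0.39,0.1,0.03],[0,0,0.02]],
    [[0.58,0.16,0.05],[0,0,0.03]],
    [[0.772,0.213,0.067],[0,0,0.039]],
  ],
)

```text
time: 9.22
eef_pos: [0.4806, -0.086, 0.2477]
tcp_rot: [[-0.102, 0.995, -0.001], [0.995, 0.102, 0.003], [0.003, -0.0, -1.0]]
force: [1.0, -0.2, -0.0]
finger_gap: 0.0601
gripper_force: 0.0
```

Call:
step_arm(
  deltas=[
    [[0.23,0.04,0.02],[0,0,0.01]],
    [[0.46,0.07,0.03],[0,0,0.02]],
    [[0.68,0.1,0.05],[0,0,0.03]],
    [[0.792,0.12,0.066],[0,0,0.033]],
    [[0.792,0.12,0.066],[0,0,0.033]],
  ],
)

```text
time: 9.63
eef_pos: [0.4856, 0.0356, 0.2376]
tcp_rot: [[-0.005, 1.0, -0.002], [1.0, 0.005, 0.003], [0.004, -0.002, -1.0]]
force: [-0.2, 0.3, 0.6]
finger_gap: 0.0601
gripper_force: 0.0
```

Call:
step_arm(
  deltas=[
    [[0,0,0],[0,0,0]],
    [[0,0,0],[0,0,0]],
    [[0,0,0],[0,0,0]],
  ],
)

```text
time: 9.88
eef_pos: [0.487, 0.0313, 0.2392]
tcp_rot: [[0.001, 1.0, 0.001], [1.0, -0.001, 0.002], [0.002, 0.001, -1.0]]
force: [0.1, -0.4, 0.6]
finger_gap: 0.0598
gripper_force: 0.0
```

```bash
python3 - <<'E'
from h import *
plan([((.4895,.03,.12),down(0)),((.4895,.03,.104),down(0))])
E
```

```text
[[-0.01, 0.016, 0.795], [0.0002, -0.0005, -0.0002]] deg 0 mm 119
[[0.0, 0.0, 0.106], [0.0, 0.0, -0.0]] deg 0 mm 16
```

Call:
step_arm(
  deltas=[
    [[-0.01,0.015,0.2],[0,0,0]],
    [[-0.01,0.015,0.4],[0,0,0]],
    [[-0.01,0.015,0.6],[0,0,0]],
    [[-0.01,0.015,0.75],[0,0,0]],
    [[-0.01,0.015,0.79],[0,0,0]],
  ],
)

```text
time: 10.3
eef_pos: [0.4866, 0.03, 0.1173]
tcp_rot: [[0.002, 1.0, -0.006], [1.0, -0.002, 0.003], [0.002, -0.006, -1.0]]
force: [-0.7, 0.2, 0.5]
finger_gap: 0.06
gripper_force: 0.0
```

Call:
step_arm(
  deltas=[
    [[0,0,0],[0,0,0]],
    [[0,0,0.04],[0,0,0]],
    [[0,0,0.08],[0,0,0]],
    [[0,0,0.1],[0,0,0]],
    [[0,0,0.1],[0,0,0]],
  ],
)

```text
time: 10.72
eef_pos: [0.4897, 0.031, 0.1062]
tcp_rot: [[-0.0, 1.0, 0.002], [1.0, 0.0, 0.002], [0.002, 0.002, -1.0]]
force: [-0.5, -0.1, 0.5]
finger_gap: 0.0602
gripper_force: 0.0
```

Call:
step_arm(
  deltas=[
    [[0,0,0],[0,0,0]],
    [[0,0,0],[0,0,0]],
    [[0,0,0],[0,0,0]],
    [[0,0,0],[0,0,0]],
    [[0,0,0],[0,0,0]],
  ],
  claw=-1,
)

```text
time: 11.13
eef_pos: [0.4897, 0.031, 0.1062]
tcp_rot: [[-0.001, 1.0, 0.002], [1.0, 0.001, 0.002], [0.002, 0.002, -1.0]]
force: [0.9, -1.5, 0.4]
finger_gap: 0.0301
gripper_force: 0.2
```

Call:
step_arm(
  deltas=[
    [[0,0,0],[0,0,0]],
    [[0,0,0],[0,0,0]],
    [[0,0,0],[0,0,0]],
  ],
)

```text
time: 11.38
eef_pos: [0.4897, 0.031, 0.1062]
tcp_rot: [[-0.0, 1.0, 0.002], [1.0, 0.0, 0.002], [0.002, 0.002, -1.0]]
force: [1.2, -0.3, 1.8]
finger_gap: 0.0268
gripper_force: 29.9
```

Call:
step_arm(
  deltas=[
    [[0,0,-0.015],[0,0,0]],
    [[0,0,-0.03],[0,0,0]],
    [[0,0,-0.03],[0,0,0]],
  ],
)

```text
time: 11.63
eef_pos: [0.4894, 0.0311, 0.1107]
tcp_rot: [[-0.001, 1.0, 0.001], [1.0, 0.001, 0.002], [0.002, 0.001, -1.0]]
force: [-0.5, 0.1, -0.9]
finger_gap: 0.0267
gripper_force: 29.9
```

Call:
step_arm(
  deltas=[
    [[-0.04,0,0],[0,0,0]],
    [[-0.09,0,0],[0,0,0]],
    [[-0.14,0,0],[0,0,0]],
    [[-0.19,0,0],[0,0,0]],
    [[-0.24,0,0],[0,0,0]],
  ],
)

```text
time: 12.05
eef_pos: [0.4893, -0.006, 0.1103]
tcp_rot: [[0.0, 1.0, 0.001], [1.0, -0.0, 0.002], [0.002, 0.001, -1.0]]
force: [-0.6, -0.0, -0.4]
finger_gap: 0.0274
gripper_force: 29.9
```

Call:
step_arm(
  deltas=[
    [[0,0,0],[0,0,0]],
    [[0,0,0],[0,0,0]],
    [[0,0,0],[0,0,0]],
  ],
)

```text
time: 12.3
eef_pos: [0.4894, -0.0051, 0.1104]
tcp_rot: [[0.0, 1.0, 0.001], [1.0, -0.0, 0.002], [0.002, 0.001, -1.0]]
force: [-0.1, 0.1, -1.0]
finger_gap: 0.0269
gripper_force: 29.9
```

```bash
python3 - <<'E'
from h import *
o=get_obs();p=np.array(o["eef_pos"]);R=np.array(o["tcp_rot"])
# driver: grip s=51 (158 from blade); centreline 12 mm below grasp => 90 mm ahead of TCP
w=[]
for yb,zb,phi in((-.163,.013,0),(-.163,.011,8),(-.163,.011,14),(-.145,.011,18),(-.125,.011,24),(-.105,.011,30),(-.085,.015,34),(-.065,.028,36),(-.058,.07,36),(-.058,.14,36),(-.058,.2,36)):
    f=np.radians(phi);c=np.array([p[0],yb+.158*np.cos(f),zb+.158*np.sin(f)])
    w.append((c+.09*np.array([0,-np.sin(f),np.cos(f)]),Ro.from_rotvec([f,0,0]).as_matrix()@down(0)))
    L=lambda y:zb+(y-yb)*np.tan(f)
    print(phi,w[-1][0].round(3),"z at -y edge %.3f, +edge %.3f, clip %.3f"%(L(-.068),L(.068),L(.075)))
print(p);plan(w[1:],p,R)
E
```

```text
0 [ 0.489 -0.005  0.103] z at -y edge 0.013, +edge 0.013, clip 0.013
8 [ 0.489 -0.019  0.122] z at -y edge 0.024, +edge 0.043, clip 0.044
14 [ 0.489 -0.031  0.137] z at -y edge 0.035, +edge 0.069, clip 0.070
18 [ 0.489 -0.023  0.145] z at -y edge 0.036, +edge 0.080, clip 0.082
24 [ 0.489 -0.017  0.157] z at -y edge 0.036, +edge 0.097, clip 0.100
30 [ 0.489 -0.013  0.168] z at -y edge 0.032, +edge 0.111, clip 0.115
34 [ 0.489 -0.004  0.178] z at -y edge 0.026, +edge 0.118, clip 0.123
36 [0.489 0.01  0.194] z at -y edge 0.026, +edge 0.125, clip 0.130
36 [0.489 0.017 0.236] z at -y edge 0.063, +edge 0.162, clip 0.167
36 [0.489 0.017 0.306] z at -y edge 0.133, +edge 0.232, clip 0.237
36 [0.489 0.017 0.366] z at -y edge 0.193, +edge 0.292, clip 0.297
[ 0.48936047 -0.00509184  0.11036637]
[[-0.093, 0.0, -0.079], [0.0003, 0.0438, 0.0]] deg 8 mm 18
[[-0.069, 0.0, -0.106], [0.0, 0.0333, 0.0]] deg 6 mm 19
[[0.073, 0.0, -0.043], [0.0, 0.0222, 0.0]] deg 4 mm 13
[[0.058, 0.0, -0.066], [0.0, 0.0334, 0.0]] deg 6 mm 13
[[0.053, 0.0, -0.053], [0.0, 0.0333, 0.0]] deg 6 mm 11
[[0.085, 0.0, -0.028], [0.0, 0.0222, 0.0]] deg 4 mm 13
[[0.137, 0.0, -0.034], [0.0, 0.0111, 0.0]] deg 2 mm 21
[[0.202, 0.0, -0.199], [0.0, 0.0, 0.0]] deg 0 mm 43
[[0.274, 0.0, -0.377], [0.0, 0.0, 0.0]] deg 0 mm 70
[[0.236, 0.0, -0.324], [0.0, 0.0, 0.0]] deg 0 mm 60
```

Call:
step_arm(
  deltas=[
    [[-0.03,0,-0.026],[0,0.015,0]],
    [[-0.06,0,-0.052],[0,0.03,0]],
    [[-0.093,0,-0.079],[0,0.0438,0]],
    [[-0.093,0,-0.079],[0,0.0438,0]],
    [[-0.093,0,-0.079],[0,0.0438,0]],
  ],
)

```text
time: 12.72
eef_pos: [0.4896, -0.0193, 0.1224]
tcp_rot: [[0.0, 1.0, 0.002], [0.99, -0.001, 0.138], [0.138, 0.002, -0.99]]
force: [0.2, 0.6, -2.2]
finger_gap: 0.0267
gripper_force: 29.9
```

Call:
step_arm(
  deltas=[
    [[-0.023,0,-0.035],[0,0.011,0]],
    [[-0.046,0,-0.07],[0,0.022,0]],
    [[-0.069,0,-0.106],[0,0.0333,0]],
    [[-0.069,0,-0.106],[0,0.0333,0]],
    [[-0.069,0,-0.106],[0,0.0333,0]],
  ],
)

```text
time: 13.13
eef_pos: [0.4893, -0.0312, 0.1363]
tcp_rot: [[-0.0, 1.0, 0.001], [0.971, 0.0, 0.24], [0.24, 0.001, -0.971]]
force: [0.4, 0.1, -1.4]
finger_gap: 0.0269
gripper_force: 29.9
```

```bash
python3 - <<'E'
from h import *
o=get_obs();print(o["force"],o["joint_pos"])
f=cv2.cvtColor(grab_frame("side"),4);g=cv2.cvtColor(grab_frame("top"),4)
cv2.imwrite("pics/crop3.png",np.hstack([cv2.resize(i,None,fx=3,fy=3,interpolation=cv2.INTER_CUBIC) for i in(f[165:285,220:350],g[165:285,220:350])]))
E
```

```text
[ 0.3744047   0.14272154 -1.44092313] [-0.35613251  0.26518629  1.87342431  0.25562578  1.1019207  -0.48384274]
```

View pics/crop3.png

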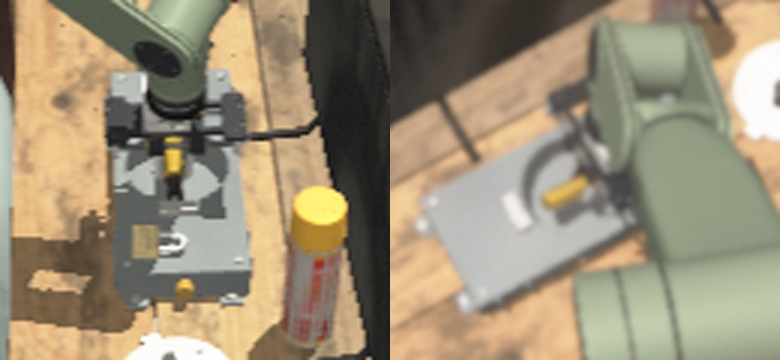

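The handle is tilted up through the hole and the shaft still passes under the -y edge, with no contact force. I'll continue along the slant.

Call:
step_arm(
  deltas=[
    [[0.025,0,-0.015],[0,0.0075,0]],
    [[0.05,0,-0.03],[0,0.015,0]],
    [[0.073,0,-0.043],[0,0.0222,0]],
    [[0.073,0,-0.043],[0,0.0222,0]],
  ],
)

```text
time: 13.57
eef_pos: [0.4897, -0.0221, 0.1459]
tcp_rot: [[-0.001, 1.0, 0.002], [0.951, 0.0, 0.31], [0.31, 0.002, -0.951]]
force: [0.4, 0.1, -1.4]
finger_gap: 0.0266
gripper_force: 29.9
```

Call:
step_arm(
  deltas=[
    [[0.02,0,-0.022],[0,0.011,0]],
    [[0.04,0,-0.044],[0,0.022,0]],
    [[0.058,0,-0.066],[0,0.0334,0]],
    [[0.058,0,-0.066],[0,0.0334,0]],
  ],
)

```text
time: 13.9
eef_pos: [0.4898, -0.0177, 0.1579]
tcp_rot: [[-0.0, 1.0, 0.002], [0.913, -0.001, 0.407], [0.407, 0.002, -0.913]]
force: [0.0, -0.8, -0.9]
finger_gap: 0.0267
gripper_force: 29.9
```

Call:
step_arm(
  deltas=[
    [[0.018,0,-0.018],[0,0.011,0]],
    [[0.036,0,-0.036],[0,0.022,0]],
    [[0.053,0,-0.053],[0,0.0333,0]],
    [[0.053,0,-0.053],[0,0.0333,0]],
  ],
)

```text
time: 14.23
eef_pos: [0.4895, -0.0136, 0.168]
tcp_rot: [[-0.0, 1.0, 0.001], [0.866, -0.001, 0.499], [0.499, 0.001, -0.866]]
force: [-0.2, -0.2, -1.4]
finger_gap: 0.0269
gripper_force: 29.9
```

Call:
step_arm(
  deltas=[
    [[0.03,0,-0.01],[0,0.008,0]],
    [[0.06,0,-0.02],[0,0.016,0]],
    [[0.085,0,-0.028],[0,0.0222,0]],
    [[0.085,0,-0.028],[0,0.0222,0]],
  ],
)

```text
time: 14.57
eef_pos: [0.4895, -0.0039, 0.1784]
tcp_rot: [[-0.001, 1.0, 0.001], [0.829, 0.001, 0.56], [0.56, 0.001, -0.829]]
force: [-1.4, -0.8, -1.7]
finger_gap: 0.0268
gripper_force: 29.9
```

Call:
step_arm(
  deltas=[
    [[0.045,0,-0.011],[0,0.004,0]],
    [[0.09,0,-0.022],[0,0.008,0]],
    [[0.137,0,-0.034],[0,0.0111,0]],
    [[0.137,0,-0.034],[0,0.0111,0]],
  ],
)

```text
time: 14.9
eef_pos: [0.4897, 0.0107, 0.1949]
tcp_rot: [[-0.003, 1.0, 0.001], [0.809, 0.001, 0.588], [0.588, 0.003, -0.809]]
force: [-0.4, 0.6, -0.8]
finger_gap: 0.0268
gripper_force: 29.9
```

Call:
step_arm(
  deltas=[
    [[0.05,0,0.004],[0,0,0]],
    [[0.1,0,0.008],[0,0,0]],
    [[0.155,0,0.013],[0,0,0]],
    [[0.155,0,0.013],[0,0,0]],
  ],
)

```text
time: 15.23
eef_pos: [0.4894, 0.0314, 0.2069]
tcp_rot: [[-0.003, 1.0, 0.001], [0.809, 0.002, 0.588], [0.588, 0.002, -0.809]]
force: [-0.4, 0.1, -1.1]
finger_gap: 0.0268
gripper_force: 29.9
```

Call:
step_arm(
  deltas=[
    [[0.03,0,-0.04],[0,0,0]],
    [[0.06,0,-0.08],[0,0,0]],
    [[0.09,0,-0.12],[0,0,0]],
    [[0.118,0,-0.162],[0,0,0]],
    [[0.118,0,-0.162],[0,0,0]],
  ],
)

```text
time: 15.65
eef_pos: [0.4904, 0.0295, 0.2381]
tcp_rot: [[-0.003, 1.0, 0.004], [0.81, 0.0, 0.587], [0.587, 0.005, -0.81]]
force: [0.4, -1.1, -1.2]
finger_gap: 0.0267
gripper_force: 29.9
```

Call:
step_arm(
  deltas=[
    [[0.07,0,-0.096],[0,0,0]],
    [[0.14,0,-0.193],[0,0,0]],
    [[0.21,0,-0.29],[0,0,0]],
    [[0.274,0,-0.377],[0,0,0]],
    [[0.274,0,-0.377],[0,0,0]],
  ],
)

```text
time: 16.07
eef_pos: [0.4908, 0.0295, 0.3092]
tcp_rot: [[-0.005, 1.0, 0.006], [0.81, 0.0, 0.586], [0.586, 0.008, -0.81]]
force: [-0.2, 0.2, -1.1]
finger_gap: 0.0271
gripper_force: 29.9
```

Call:
step_arm(
  deltas=[
    [[0.07,0,-0.096],[0,0,0]],
    [[0.14,0,-0.193],[0,0,0]],
    [[0.21,0,-0.29],[0,0,0]],
    [[0.274,0,-0.377],[0,0,0]],
    [[0.274,0,-0.377],[0,0,0]],
  ],
)

```text
time: 16.48
eef_pos: [0.4902, 0.0297, 0.3782]
tcp_rot: [[-0.004, 1.0, 0.005], [0.81, 0.0, 0.586], [0.586, 0.006, -0.81]]
force: [0.3, 0.8, -0.6]
finger_gap: 0.0267
gripper_force: 29.9
```

Call:
step_arm(
  deltas=[
    [[0,0,0],[0,0,0]],
    [[0,0,0],[0,0,0]],
    [[0,0,0],[0,0,0]],
    [[0,0,0],[0,0,0]],
    [[0,0,0],[0,0,0]],
  ],
)

```text
time: 16.9
eef_pos: [0.4888, 0.0302, 0.3747]
tcp_rot: [[0.0, 1.0, -0.001], [0.809, 0.0, 0.588], [0.588, -0.001, -0.809]]
force: [0.7, -0.3, -0.9]
finger_gap: 0.0268
gripper_force: 29.9
```

```bash
python3 - <<'E'
from h import *
o=get_obs();print(o["force"],np.abs(o["joint_vel"]).max())
f=cv2.cvtColor(grab_frame("side"),4);g=cv2.cvtColor(grab_frame("top"),4)
cv2.imwrite("pics/crop4.png",np.hstack([cv2.resize(i,None,fx=2.4,fy=2.4,interpolation=cv2.INTER_CUBIC) for i in(f[140:380,200:360],g[100:340,190:350])]))
E
```

```text
[ 0.65242948 -0.29737465 -0.87341251] 0.008177422031449073
```

View pics/crop4.png

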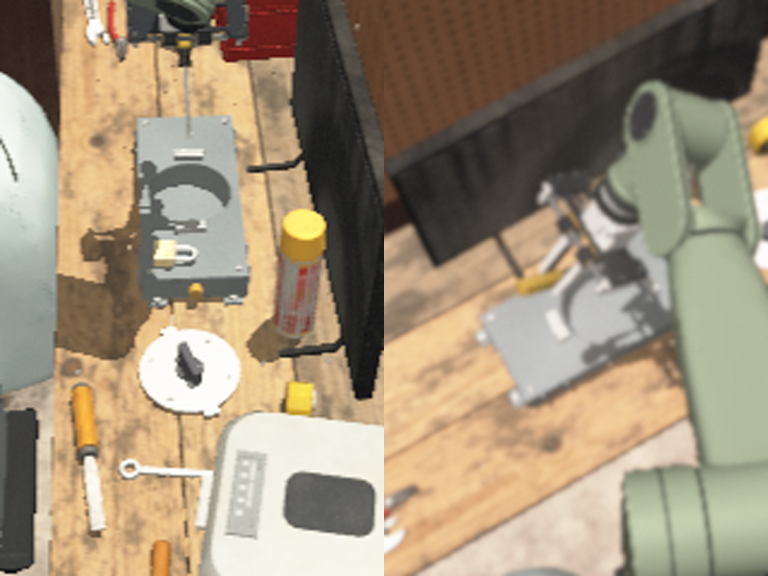

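The screwdriver is out and held at a slant, with its blade end at crop (188,133). The hole is empty, the padlock is in place and the cap is flat on the bench. I'll check the blade height, then hand in.

```bash
python3 - <<'E'
from h import *
o=get_obs();p=np.array(o["eef_pos"]);R=np.array(o["tcp_rot"]);b=p+R@np.array([-.158,0,.09])
q=proj("side",b);print(b,q,"seen",(200+188/2.4,140+133/2.4))
if b[2]>.15 and abs(q-np.array([278.3,195.4])).max()<8: print(finish_job())
E
```

```text
[ 0.48900566 -0.04472844  0.20946092] [278.01327533 198.39177791] seen (278.33333333333337, 195.41666666666669)
the job is handed in; nothing more can be done
None
```

The job is handed in: the cap is off and right way up on the clear bench, and the gripper holds the screwdriver still, its blade end about 16 cm above the housing top; the padlock, tools and cans were not touched.

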